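# Roll the jaw gap to the gauge mark

### The job

Set the opening of the specimen jig for the next test: with a fingertip on top of the knurled wheel, roll it so that the sliding jaw closes towards the fixed jaw, until the jaw's pointer stands exactly opposite the point of the gauge flag on the scale rail; if it runs past, roll the wheel back. Move the jaw only by rolling the wheel, do not touch the jaw or the gauge flag, grasp nothing, and leave the punch, the bearing and the black specimen where they stand. Finish with the hand clear of everything.

Things in the scene. Friction and masses are not known exactly. Their poses are not given: they have to be found in the camera images.
- jig: Specimen jig, fixed to the bench: dark base plate 190 mm along y, 14 thick, x -54 to +34 mm; origin at bench level, z up. At its -y end the knurled wheel between two grey cheeks (tops z 56, y -77 to -27, outer faces x +-19 mm); at its +y end the fixed jaw (y 60 to 84, x +-25, top z 50 mm). An aluminium scale rail runs along y at x -52 to -40, y -65 to +85, top z 44 mm.
- wheel: Knurled steel wheel, 52 mm in diameter, 22 mm wide, turning about its x axis (the jig's x, level); origin at its centre, at jig x 0, y -52, z 42 mm; 12 mm proud of the cheeks. Rolling its top towards the jig's +y moves the jaw that way too (closing), 5 mm per radian, i.e. 0.19 mm per mm of rim; rolling back opens it. It starts at its open end stop and turns 6.4 rad in all.
- wheel_top (a point): The topmost point of the wheel's rim, mid-width, 68 mm above the bench (fixed in the jig). The wheel resists with about 2 N at the rim, is driven by friction under a finger pressed down with about 5 to 15 N, and stays where it is left.
- jaw: Sliding steel jaw, 46 (x) x 22 (y) mm, top z 52 mm, with a brass rack bar 90 mm long towards -y (jig x about -25 mm, top z 52, passing beside the wheel) and a pointer with a black line to the -x side. Origin at bench level under its centre, axes those of the jig. It starts at jig y 12 mm (gap between the jaws 37 mm) and slides 32 mm along +y.
- jaw_mark (a point): Tip of the sliding jaw's pointer, at -35, 0, 52 mm in the jaw's frame; axes those of the jig.
- gauge_flag: Small steel saddle with a thumb screw, clamped on the scale rail, 12 mm along y, top z 52 mm, with a black line and a point towards the jaw's pointer; its place along the rail differs each time, 10 to 24 mm ahead (jig +y) of where the pointer starts. Origin at bench level at jig x 0, at the flag's y; axes those of the jig.
- gauge_mark (a point): Tip of the gauge flag's point, at -36, 0, 52 mm in the flag's frame; axes those of the jig. The jaw is set when jaw_mark and gauge_mark have the same y in the jig's frame.
- punch: Loose stepped steel punch standing upright, 32 mm in diameter at its foot, 62 mm tall, beyond the fixed jaw's end of the jig; origin under its centre. To be left alone.
- ball_bearing: Loose ball bearing lying flat, 35 mm in diameter, 11 mm tall, behind the wheel; origin under its centre. To be left alone.
- specimen: Loose black mounted specimen, 30 mm in diameter, 19 mm tall, beyond the wheel's end of the jig; origin under its centre. To be left alone.

How it is judged:
On the way:
1. a fingertip rolls the wheel and the jaw starts to close, its pointer still short of the gauge flag (contact force between the fingers and wheel above 0.5 N and distance of jaw from where it was at the start of the episode above 0.0015 m and y of jaw_mark in the frame of gauge_mark below -0.002 m), for 0.02 s.
At the end, for the whole second after the job is handed in: The tip of the jaw's pointer stands within 2 mm of the point of the gauge flag along the slide, the jaw is at rest, and the punch, bearing and specimen are within 10 mm of where they stood (y of jaw_mark in the frame of gauge_mark between -0.002 and 0.002 m and linear speed of jaw below 0.002 m/s and distance of each of punch, ball_bearing, specimen from where it was at the start of the episode below 0.01 m); the robot touches nothing.
It fails at once if the robot pushes the sliding jaw (or its rack or pointer) instead of the wheel (contact force between any of the fingers, the arm and jaw above 1 N).
It fails at once if the robot touches the gauge flag (contact force between any of the fingers, the arm and gauge_flag above 1 N).
It fails at once if the punch is lifted, carried or knocked from its place (over 10 mm) (distance of punch from where it was at the start of the episode above 0.01 m).
It fails at once if the ball bearing is lifted, carried or knocked from its place (over 10 mm) (distance of ball_bearing from where it was at the start of the episode above 0.01 m).
It fails at once if the mounted specimen is lifted, carried or knocked from its place (over 10 mm) (distance of specimen from where it was at the start of the episode above 0.01 m).
It also fails if it takes over 72 s, if anything falls off the work surface, if the arm or the gripper's body presses on something with over 40 N, if the wrist force passes 120 N, or if a joint passes its speed limit or range.

### The arm

A 6-joint arm with a two-finger parallel gripper is mounted at the origin on a cart in front of the work surface, level with it; the furniture and walls round the work are solid. World frame = base frame: x ahead of the robot, y to its left, z up, the work surface at z = 0. Lengths are in m, angles in rad, forces in N, time in s.
With the tool pointing down it reaches from about 0.3 to 0.875 m from the base axis. Payload 6.4 kg.
Tool frame: the origin (TCP) lies on the front face of the gripper's body, between the roots of the fingers; the fingertips stand 64 mm ahead of it and the grasp point (between the pads) lies 45 mm ahead of it (env.tip_reach is the distance from the TCP to the fingertips, in m); x points along the fingers, y is the direction in which the jaws open and shut, and the axes are right-handed (so a half turn about x gives the same grasp; the last joint's range is limited). The gripper opens to 88 mm and grips with 3 to 60 N. Pads are 18 mm wide; open, the fingers measure 123 mm over their backs; the gripper's body (75 mm by 187 mm) begins 45 mm behind the grasp point.
Start: joints at [-1.361, 0.181, 1.607, -0, 1.354, -0.206], TCP at [0.232, -0.526, 0.303] pointing down, gripper open.
Joint ranges: [-2.99, 2.99], [-0.89, 2.07], [0.3, 2.58], [-1.14, 4.28], [0, 2.63], [-3.12, 3.12]. Speed limits (rad/s): [2.57, 2.57, 3.01, 3.14, 3.14, 3.14].

### API

Orientations are given as a unit quaternion [w, x, y, z].
In Python, from plant import env gives the robot as it stands.
- The arm moves only by the shell command python3 -m jog 'ROWS'. ROWS is JSON, a list that holds one entry, the list of rows, each a list of 5 numbers: the closure, from -1 (fully open) to 1 (shut), then the shift along the tool's x, y, z in mm, then the turn about the tool's x in rad. In form: [[[fingers, x, y, z, yaw], ...]]. A call has 1 to 20 rows; each row is the pose to reach, as a shift and turn from the pose commanded when the call began, along the tool's axes at that moment; what a row does not reach only later rows make up. A row lasts 1/12 s, in which the tool goes at most 41.7 mm and 7.16 degrees, less where a joint would pass 70% of its speed; a pose out of reach is approached as far as the arm can. A call with a gripper value outside its range is refused whole. The fingers move at their own pace and stop on an object; the grip force is fixed at half the most. Time passes only in rows, so rows that repeat a pose let the fingers close. It gives the time, the measured TCP pose, the force and the opening at its end, in the units of the state.
- env.get_obs(): the state, without advancing time (a new reading comes with each control period).
- env.get_image(name): name is "side" or "top"; returns a dict with "img" (420x560x3 uint8, blue, green, red), "fov_y" (degrees; the focal length in pixels is half the picture's height over the tangent of half this angle, whatever the lens; pixels are square), "cx", "cy" (the principal point, pixels), "R" (3x3) and "t" (3): a world point X has camera coordinates R X + t. Camera axes: x right, y down, z forward; pixel columns grow to the right and rows downward; lengths in m; the calibration is good to about 2 mm. A picture is of the moment at which its call begins. There is no depth.
- env.sign_off(): hands the job in, once; it reports no verdict.
Trained networks look in the newest picture that a camera, given by its name, has taken for a name from the list of things; names that differ only in an ending like _2 or _b are one class to them, and where a whole thing is asked for, a point or a joint stands for the part that bears it (a point fixed in the world has none). Each returns a list of dicts, best first, with "score" (0 to 1); they miss things now and then, are a little off and sometimes report something else, mostly with a low value. They report only what shows in the picture. A call takes as long as a camera call.
- env.look_for(camera, target): "xyz" ([x, y, z] in m, in world coordinates, good to about 4 mm: the middle of the surface that is visible of it).
- env.silhouettes(camera, target): "pixels" (420x560 bool, what is visible of it).
The state is a dict: "t": time; "joint_positions": joint angles; "joint_vel": joint speeds; "tau": joint torques, N m; "eef_pos": TCP position; "tcp_rot": TCP orientation; "ft_force": force on the tool from outside, world axes, zero at the start; "torque": the same for the moment, N m; "width": opening from 0.0 (shut) to 1.0 (fully open).
Only numpy, scipy, OpenCV 4.12 (cv2) and the standard library are available. Lean on these libraries where they do the work, as an engineer would, in place of code of your own. Each camera call takes 0.05 s, during which the arm holds its last target.

## Working session

There is one attempt and no reset: what is moved stays moved. The work goes in short steps, Python scripts to look and compute and a shell command to move; the robot and the scene stay as the last step left them, time stands still between calls to the robot, and variables do not carry over. Pictures are saved under pics/ and viewed, and the job is handed in when it is done.

```bash
ls; mkdir -p pics
python3 - <<'E'
from plant import env
import cv2
o=env.get_obs(); print(o)
for c in("side","top"):
    d=env.get_image(c); cv2.imwrite(f"pics/{c}0.png",d["img"]); print(c,d["fov_y"],d["cx"],d["cy"],d["R"],d["t"])
    for n in("wheel","wheel_top","jaw","jaw_mark","gauge_flag","gauge_mark","jig","punch","ball_bearing","specimen"):
        r=env.look_for(c,n); print(n,[(x["xyz"],round(x["score"],2)) for x in r[:2]])
E
```

```text
pics
{'t': 0.0, 'joint_positions': array([-1.36127711e+00,  1.81559088e-01,  1.60801055e+00, -1.98481759e-05,
        1.35378144e+00, -2.06265956e-01]), 'joint_vel': array([ 4.31130189e-06,  1.42439874e-03,  7.51180153e-04, -2.76731700e-04,
        2.49512613e-03,  4.33960685e-04]), 'tau': array([ 2.97481220e-04, -4.33867371e+01, -3.41848719e+01,  7.00886501e-02,
        3.83749232e-02, -1.28001880e-04]), 'eef_pos': array([ 0.23218587, -0.52556938,  0.30179866]), 'tcp_rot': array([-0.1453254 , -0.69187295, -0.14656877,  0.69188868]), 'ft_force': array([ 0.63900008, -0.25003998, -0.86904192]), 'torque': array([ 0.00678617,  0.00167461, -0.02953673]), 'width': 0.9987109860461219}
side 43.120300634275445 294.8409991657303 204.57127983460327 [[ 0.87021268 -0.49195831 -0.02658783]
 [-0.21923464 -0.33834059 -0.9151294 ]
 [ 0.44120977  0.80218618 -0.40228258]] [-0.43467216  0.1344754   0.80443868]
wheel [([0.4308, -0.092, 0.0547], 0.83)]
wheel_top [([0.4196, -0.0967, 0.0212], 0.61), ([0.4141, -0.175, 0.0155], 0.26)]
jaw []
jaw_mark []
gauge_flag []
gauge_mark []
jig [([0.418, -0.0937, 0.0227], 0.64)]
punch [([0.4132, 0.1061, 0.0394], 0.6)]
ball_bearing [([0.4888, -0.076, 0.0088], 0.48)]
specimen [([0.4129, -0.1762, 0.0157], 0.73)]
top 43.32276364020879 278.76090026753434 215.03056691357773 [[-1.23372982e-02 -9.99923612e-01  7.49233562e-04]
 [-9.90448568e-01  1.21174783e-02 -1.37349190e-01]
 [ 1.37329620e-01 -2.43659522e-03 -9.90522407e-01]] [-0.09364569  0.46612195  0.90264623]
wheel [([0.4283, -0.0735, 0.0636], 0.68)]
wheel_top [([0.4249, -0.0192, 0.0153], 0.75)]
jaw [([0.4244, -0.0165, 0.0517], 0.65)]
jaw_mark [([0.4237, -0.017, 0.0525], 0.7)]
gauge_flag [([0.3898, 0.0089, 0.0527], 0.41)]
gauge_mark []
jig [([0.4295, -0.0182, 0.0194], 0.77)]
punch [([0.4172, 0.1089, 0.0354], 0.85)]
ball_bearing [([0.4965, -0.0704, 0.012], 0.68)]
specimen [([0.4162, -0.1664, 0.0204], 0.51)]
```

View pics/top0.png

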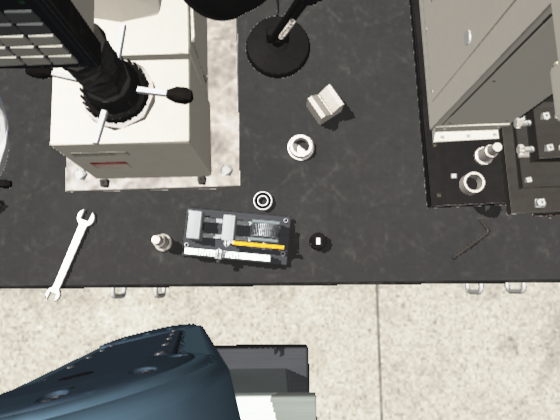

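View pics/side0.png

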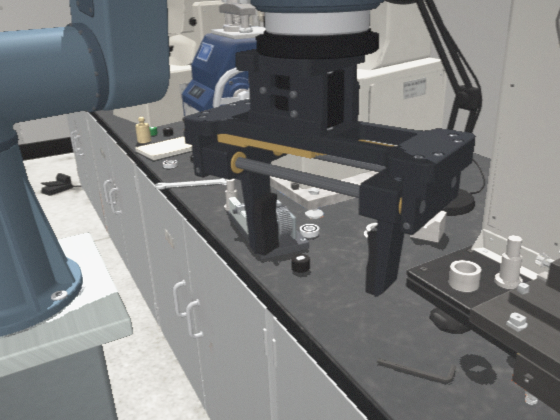

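Run:
```python
import cv2
a=cv2.imread("pics/top0.png")[140:300,190:390]
cv2.imwrite("pics/top0z.png",cv2.resize(a,None,fx=4,fy=3.7*4/3.7*0.9375,interpolation=cv2.INTER_CUBIC))
```

```text
(no output)
```

View pics/top0z.png

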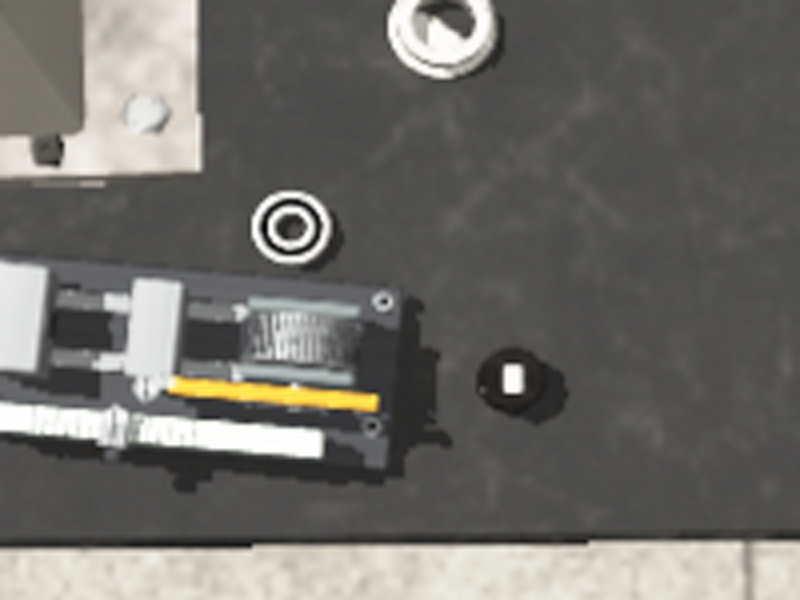

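The top view shows the jig at px (185–293, 208–267), with +y to the left. The wheel is at about (263,230), the brass rack at (258,244) and the flag at about (219,254). The specimen (318,241), bearing (262,201) and punch (162,242) stand clear. Next I'll fit the jig pose.

```bash
cat > h.py <<'E'
import numpy as np,cv2
from scipy.spatial.transform import Rotation as Ro
def proj(d,X):
    f=210/np.tan(np.radians(d["fov_y"]/2)); c=np.atleast_2d(X)@np.array(d["R"]).T+d["t"]
    return np.c_[f*c[:,0]/c[:,2]+d["cx"],f*c[:,1]/c[:,2]+d["cy"]]
def ray(d,uv,z):
    f=210/np.tan(np.radians(d["fov_y"]/2)); R=np.array(d["R"]);C=-R.T@d["t"]
    r=R.T@np.array([(uv[0]-d["cx"])/f,(uv[1]-d["cy"])/f,1]); return C+r*(z-C[2])/r[2]
def toW(p,X):
    c,s=np.cos(p[2]),np.sin(p[2]); X=np.atleast_2d(X)
    return np.c_[p[0]+c*X[:,0]-s*X[:,1],p[1]+s*X[:,0]+c*X[:,1],X[:,2]]
E
python3 - <<'E'
import cv2
a=cv2.imread("pics/top0.png")
b=cv2.resize(a[200:275,180:300],None,fx=6.6,fy=6.6,interpolation=cv2.INTER_CUBIC);cv2.imwrite("pics/z1.png",b)
from plant import env
from h import *
o=env.get_obs();q=o["tcp_rot"];print(Ro.from_quat([*q[1:],q[0]]).as_matrix().round(3))
E
```

```text
[[ 0.     0.404 -0.915]
 [-0.    -0.915 -0.404]
 [-1.     0.    -0.   ]]
```

View pics/z1.png

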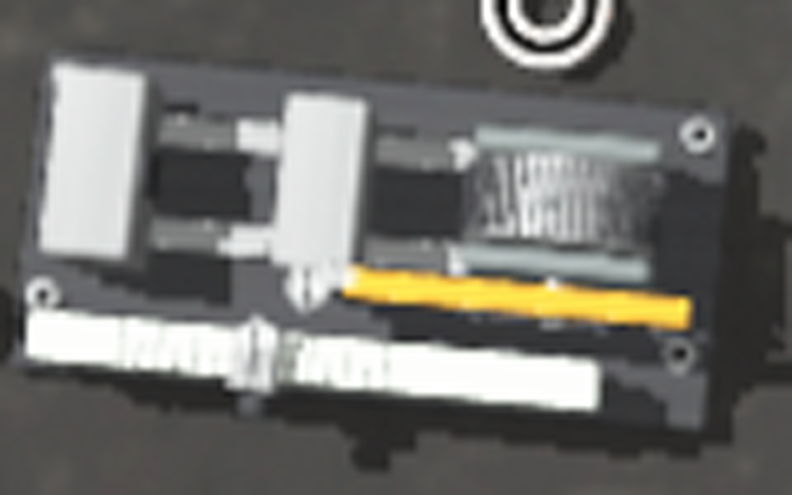

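Run:
```python
from plant import env
from h import *
from scipy.optimize import least_squares
d=env.get_image("top")
P=[(597,410,-52,-65,44),(600,360,-40,-65,44),(27,308,-40,85,44),(25,360,-52,85,44),(52,63,25,84,50),(149,71,25,60,50),(39,252,-25,84,50),(132,259,-25,60,50),(284,93,23,23,52),(369,100,23,1,52),(477,125,19,-27,56),(660,143,19,-77,56),(462,274,-19,-27,56),(648,283,-19,-77,56)]
P=np.array(P,float);uv=(P[:,:2]+.5)/6.6-.5+[180,200];X=P[:,2:]/1000
f=lambda p:(proj(d,toW(p,X))-uv).ravel()
r=least_squares(f,[.43,-.02,0]);p=r.x;print(p,r.fun.reshape(-1,2).round(1).tolist())
np.save("jig.npy",p)
print("wheeltop",toW(p,[0,-.052,.068]))
pts={"tip":[-.035,.012,.052]}
print("pointer crop",(proj(d,toW(p,[-.035,.012,.052]))-[180,200]+.5)*6.6-.5)
for y in(22,24,26,28,30,32,34,36):print(y,((proj(d,toW(p,[-.036,y/1e3,.052]))-[180,200]+.5)*6.6-.5).round(0))
for n in ("gauge_flag","jaw"):
  for s in env.silhouettes("top",n)[:1]:
    m=s["pixels"];print(n,s["score"],m.sum(),np.argwhere(m).mean(0))
    v,u=np.nonzero(m); w=np.array([ray(d,(a,b),.052) for a,b in zip(u,v)]);c,s_=np.cos(p[2]),np.sin(p[2])
    j=(w[:,:2]-p[:2])@np.array([[c,-s_],[s_,c]]);print(j.min(0),j.max(0),j.mean(0))
a=d["img"][235:268,205:245];cv2.imwrite("pics/z2.png",cv2.resize(a,None,fx=18,fy=18,interpolation=cv2.INTER_CUBIC))
```

```text
[ 0.44074016 -0.02332952 -0.10438065] [[-0.4, 0.0], [-0.2, 0.6], [0.3, 0.5], [-0.2, -0.4], [0.9, 0.2], [-0.1, 0.3], [-0.5, 0.2], [-0.8, 0.4], [0.4, -0.1], [0.2, -0.0], [-0.4, -0.4], [0.8, -0.5], [-0.4, -1.0], [0.5, 0.3]]
wheeltop [[ 0.43532222 -0.0750465   0.068     ]]
pointer crop [[304.97740252 315.88380309]]
22 [[266. 316.]]
24 [[259. 315.]]
26 [[251. 315.]]
28 [[243. 314.]]
30 [[236. 313.]]
32 [[228. 313.]]
34 [[220. 312.]]
36 [[213. 311.]]
jaw 0.94 615 [234.93658537 238.55284553]
[-0.03437744 -0.08582742] [0.02217832 0.02254434] [-0.01151663 -0.00755608]
```

View pics/z2.png

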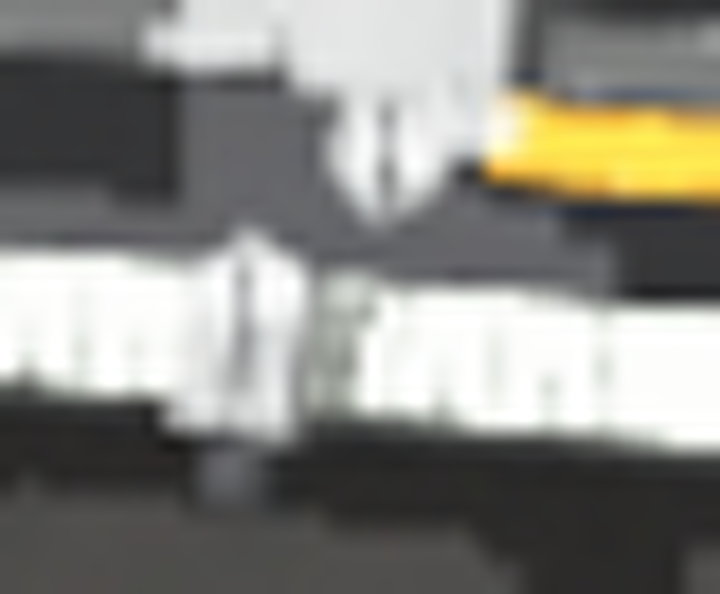

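```bash
cat >> h.py <<'E'
def jy(d,p,uv,z=.052):
    w=ray(d,uv,z);c,s=np.cos(p[2]),np.sin(p[2]);return (w[:2]-p[:2])@np.array([[c,-s],[s,c]])*1000
E
python3 - <<'E'
from plant import env
from h import *
d=env.get_image("top");p=np.load("jig.npy")
for q in [(380,220),(388,105),(386,190),(252,235),(244,260),(240,345)]:
    print(q,jy(d,p,(np.array(q)+.5)/18-.5+[205,235]).round(1))
o=env.get_obs();q=o["tcp_rot"];R=Ro.from_quat([*q[1:],q[0]]).as_matrix()
th=p[2];print("jig y dir",-np.sin(th),np.cos(th),"tool",R.T@[-np.sin(th),np.cos(th),0])
# yaw
ty=R[:,1];print(np.degrees(np.arctan2(ty[1],ty[0])),np.degrees(th)+90)
print(R.T@(toW(p,[0,-.052,.068])[0]-o["eef_pos"])*1000)
E
```

```text
(380, 220) [-33.8  12.4]
(388, 105) [-22.8  12.8]
(386, 190) [-30.9  12.1]
(252, 235) [-36.4  24.4]
(244, 260) [-38.8  24.9]
(240, 345) [-46.9  24.4]
jig y dir 0.10419121121175307 0.99455728417534 tool [-2.20083327e-05 -8.67704546e-01 -4.97080295e-01]
-66.1735496048964 84.01942921071092
[ 234.68914833 -330.52158125 -367.91223859]
```

```bash
python3 -m jog '[[[1,0,-40,-45,0.1],[1,0,-80,-90,0.2],[1,0,-110,-125,0.3],[1,0,-135,-155,0.4],[1,0,-160,-185,0.52],[1,0,-185,-210,0.52],[1,0,-210,-240,0.52],[1,0,-235,-270,0.52],[1,0,-260,-300,0.52],[1,0,-285,-325,0.52],[1,0,-305,-345,0.52],[1,0,-315,-357,0.52],[1,0,-320,-362,0.52],[1,0,-320,-362,0.52],[1,0,-320,-362,0.52],[1,0,-320,-362,0.52]]]'
cat > st.py <<'E'
from plant import env
from h import *
import sys
p=np.load("jig.npy");o=env.get_obs();q=o["tcp_rot"];R=Ro.from_quat([*q[1:],q[0]]).as_matrix()
tip=o["eef_pos"]+R[:,0]*env.tip_reach
c,s=np.cos(p[2]),np.sin(p[2]);j=(tip[:2]-p[:2])@np.array([[c,-s],[s,c]])
print("t",o["t"],"tip jig mm",(j*1000).round(1),"z",round(tip[2]*1000,2),"toolx",R[:,0].round(3),"tooly yaw err deg",np.degrees(np.arctan2(R[1,1],R[0,1])).round(2),"F",o["ft_force"].round(2),"w",o["width"])
for v in("x","y"):
    e=np.array([c,s,0]) if v=="x" else np.array([-s,c,0]); print("jig",v,"in tool",(R.T@e).round(3))
if len(sys.argv)>1:
    for cam in("top","side"):
        d=env.get_image(cam);cv2.imwrite(f"pics/{cam}{sys.argv[1]}.png",d["img"])
        np.save(f"d_{cam}.npy",d,allow_pickle=True)
E
python3 st.py 1
```

```text
t: 2.63
eef_pos: [0.4339, -0.0882, 0.3027]
tcp_rot: [0.037, -0.706, 0.037, 0.706]
ft_force: [-0.1, -0.6, -1.0]
width: 0.007
t 2.6333 tip jig mm [ -0.1 -65.3] z 238.7 toolx [-0. -0. -1.] tooly yaw err deg -96.04 F [-0.1  -0.6  -0.98] w 0.006866330994110202
jig x in tool [-0.    -0.001 -1.   ]
jig y in tool [-0.    -1.     0.001]
```

```bash
ls pics
```

```text
side0.png
side1.png
top0.png
top0z.png
top1.png
z1.png
z2.png
```

View pics/side1.png

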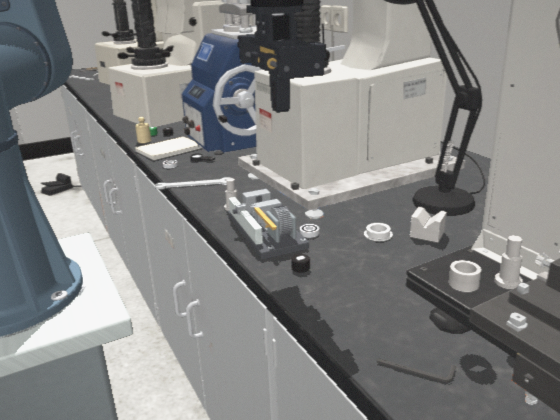

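View pics/top1.png

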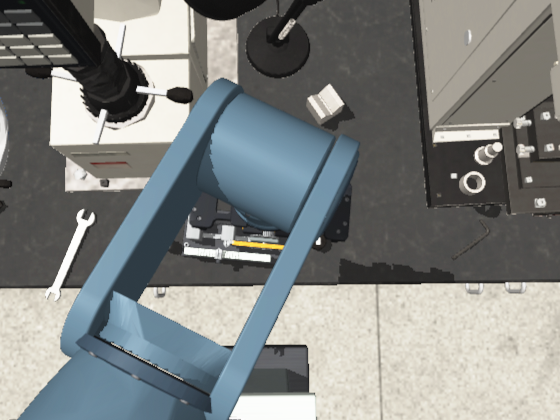

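The side view shows the whole jig, with the wheel at about (283,220) and nothing near the hand. The top view shows that the pointer and flag stay visible beside the arm. I'll lower in steps.

```bash
python3 -m jog '[[[1,35,0,0,0],[1,70,0,0,0],[1,100,0,0,0],[1,125,0,0,0],[1,140,0,0,0],[1,150,0,0,0],[1,155,0,0,0],[1,155,0,0,0],[1,155,0,0,0],[1,155,0,0,0]]]'; python3 st.py 2
python3 - <<'E'
import numpy as np,cv2
from h import *
d=np.load("d_side.npy",allow_pickle=True).item();p=np.load("jig.npy")
print(proj(d,toW(p,[[0,-.052,.068],[-.04,-.065,.044],[-.052,-.065,.044]])))
a=d["img"][150:270,200:340];cv2.imwrite("pics/s2z.png",cv2.resize(a,None,fx=5,fy=5,interpolation=cv2.INTER_CUBIC))
E
```

```text
t: 3.57
eef_pos: [0.435, -0.0876, 0.1489]
tcp_rot: [-0.037, 0.707, -0.037, -0.705]
ft_force: [-0.3, -0.2, 0.1]
width: 0.006
t 3.5667 tip jig mm [  1.1 -64.6] z 84.87 toolx [ 0.002 -0.001 -1.   ] tooly yaw err deg -95.98 F [-0.32 -0.23  0.09] w 0.005630690829324812
jig x in tool [ 0.002 -0.    -1.   ]
jig y in tool [-0.001 -1.     0.   ]
[[282.71544203 205.85775696]
 [264.15322058 226.07387166]
 [257.43059981 227.48805816]]
```

View pics/s2z.png

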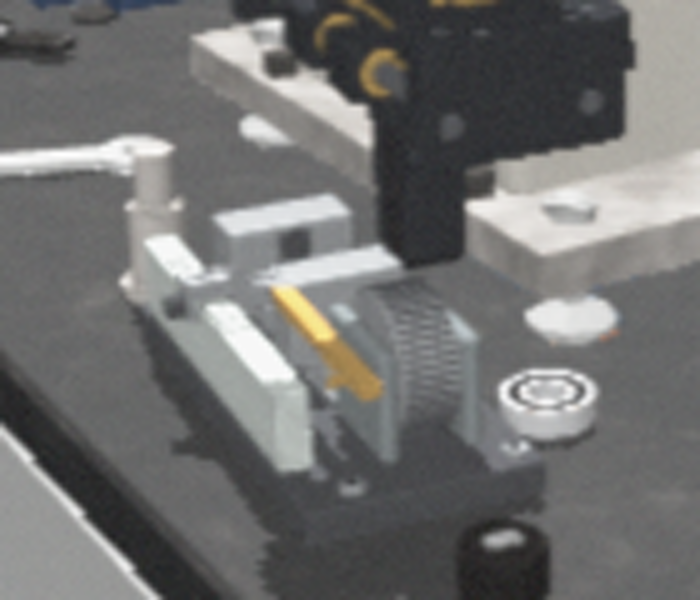

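The finger hangs squarely above the wheel, at crop (420,250) against the wheel top at about (413,280). Next I'll feel for contact.

```bash
python3 -m jog '[[[1,6,0,0,0],[1,12,0,0,0],[1,14,0,0,0],[1,14,0,0,0],[1,14,0,0,0],[1,14,0,0,0]]]'; python3 -m jog '[[[1,1,0,0,0],[1,1,0,0,0],[1,1,0,0,0]]]';python3 -m jog '[[[1,1,0,0,0],[1,1,0,0,0],[1,1,0,0,0]]]';python3 st.py
```

```text
t: 4.17
eef_pos: [0.4342, -0.087, 0.1337]
tcp_rot: [0.037, -0.706, 0.037, 0.706]
ft_force: [-0.0, 0.2, 0.5]
width: 0.006
t: 4.42
eef_pos: [0.4342, -0.0871, 0.1328]
tcp_rot: [-0.037, 0.706, -0.037, -0.706]
ft_force: [0.7, 0.4, -0.6]
width: 0.003
t: 4.67
eef_pos: [0.4344, -0.0871, 0.1319]
tcp_rot: [-0.037, 0.706, -0.037, -0.706]
ft_force: [-0.4, 0.1, 3.2]
width: 0.004
t 4.6667 tip jig mm [  0.3 -64.1] z 67.93 toolx [ 0. -0. -1.] tooly yaw err deg -95.97 F [-0.35  0.06  3.21] w 0.004154183996152353
jig x in tool [ 0.  0. -1.]
jig y in tool [-0. -1. -0.]
```

```bash
python3 -m jog '[[[1,0.5,0,0,0],[1,0.5,0,0,0],[1,0.5,0,0,0]]]';python3 -m jog '[[[1,0,-1,0,0],[1,0,-2,0,0],[1,0,-3,0,0],[1,0,-4,0,0],[1,0,-4,0,0]]]'
```

```text
t: 4.92
eef_pos: [0.4345, -0.0872, 0.1318]
tcp_rot: [-0.037, 0.706, -0.037, -0.706]
ft_force: [-1.7, 0.5, 7.5]
width: 0.003
t: 5.33
eef_pos: [0.4349, -0.0837, 0.1321]
tcp_rot: [-0.036, 0.706, -0.037, -0.706]
ft_force: [-4.2, -2.3, 10.9]
width: 0.005
```

```bash
python3 -m jog '[[[1,0,-1.5,0,0],[1,0,-3,0,0],[1,0,-4.5,0,0],[1,0,-6,0,0],[1,0,-7.5,0,0],[1,0,-9,0,0],[1,0,-10.5,0,0],[1,0,-12,0,0],[1,0,-12,0,0],[1,0,-12,0,0]]]';python3 st.py 3
cat > z.py <<'E'
import sys
from h import *
d=np.load("d_top.npy",allow_pickle=True).item()
a=d["img"][235:268,205:245];cv2.imwrite(f"pics/{sys.argv[1]}.png",cv2.resize(a,None,fx=18,fy=18,interpolation=cv2.INTER_CUBIC))
E
python3 z.py z3
```

```text
t: 6.17
eef_pos: [0.4362, -0.0716, 0.1322]
tcp_rot: [-0.036, 0.706, -0.037, -0.706]
ft_force: [-3.9, -0.1, 10.9]
width: 0.008
t 6.1667 tip jig mm [  0.6 -48.5] z 68.18 toolx [ 0.001 -0.001 -1.   ] tooly yaw err deg -95.95 F [-3.88 -0.14 10.9 ] w 0.007819352643135498
jig x in tool [ 0.001  0.001 -1.   ]
jig y in tool [-0.001 -1.    -0.001]
```

View pics/z3.png

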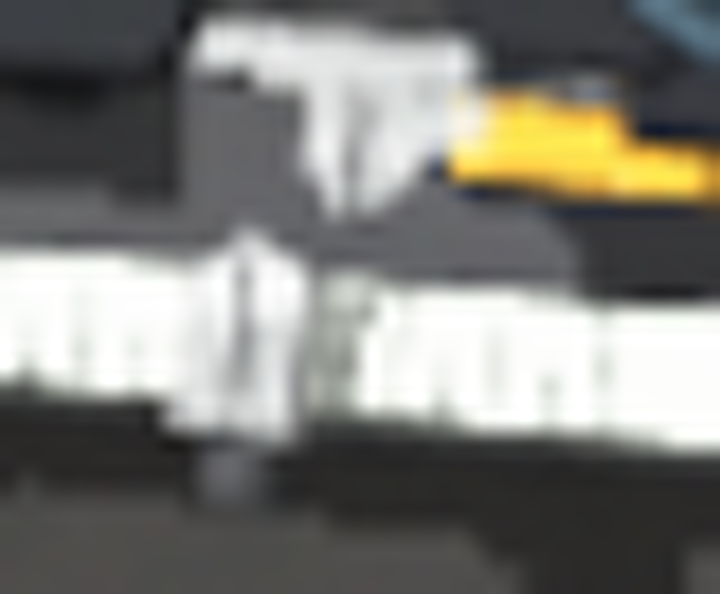

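The pointer has moved from (382,220) to (348,212) in the zoom, about 3 mm for 15.6 mm of rim. That matches the gearing, so there's no slip. I'll continue the stroke, then lift, go back and re-press.

```bash
python3 -m jog '[[[1,0,-1.5,0,0],[1,0,-3,0,0],[1,0,-4.5,0,0],[1,0,-6,0,0],[1,0,-7.5,0,0],[1,0,-9,0,0],[1,0,-10.5,0,0],[1,0,-10.5,0,0],[1,0,-10.5,0,0]]]'; python3 -m jog '[[[1,-3,0,0,0],[1,-6,0,0,0],[1,-8,0,0,0],[1,-8,10,0,0],[1,-8,20,0,0],[1,-8,27,0,0],[1,-8,27,0,0],[1,-8,27,0,0],[1,-5,27,0,0],[1,-2,27,0,0],[1,-1,27,0,0],[1,-1,27,0,0]]]';python3 st.py
```

```text
t: 7.02
eef_pos: [0.4373, -0.0609, 0.1317]
tcp_rot: [-0.037, 0.706, -0.037, -0.706]
ft_force: [-1.5, -0.0, 6.0]
width: 0.006
t: 8.02
eef_pos: [0.434, -0.0873, 0.132]
tcp_rot: [0.037, -0.706, 0.037, 0.706]
ft_force: [-0.6, -0.7, 1.5]
width: 0.006
t 8.0167 tip jig mm [ -0.1 -64.3] z 68.01 toolx [-0.001  0.    -1.   ] tooly yaw err deg -95.95 F [-0.6  -0.68  1.53] w 0.006261782813337709
jig x in tool [-0.001  0.001 -1.   ]
jig y in tool [ 0.    -1.    -0.001]
```

```bash
python3 -m jog '[[[1,0.5,0,0,0],[1,1,0,0,0],[1,1,0,0,0],[1,1,-1.5,0,0],[1,1,-3,0,0],[1,1,-4.5,0,0],[1,1,-6,0,0],[1,1,-7.5,0,0],[1,1,-9,0,0],[1,1,-10.5,0,0],[1,1,-12,0,0],[1,1,-13.5,0,0],[1,1,-15,0,0],[1,1,-16.5,0,0],[1,1,-18,0,0],[1,1,-19.5,0,0],[1,1,-21,0,0],[1,1,-22.5,0,0],[1,1,-24,0,0],[1,1,-24,0,0]]]'; python3 st.py 4; python3 z.py z4
```

```text
t: 9.68
eef_pos: [0.4368, -0.0637, 0.132]
tcp_rot: [-0.036, 0.706, -0.037, -0.706]
ft_force: [-4.3, 0.2, 10.9]
width: 0.005
t 9.6833 tip jig mm [  0.3 -40.6] z 68.0 toolx [ 0.    -0.001 -1.   ] tooly yaw err deg -95.93 F [-4.3   0.2  10.91] w 0.004744315072974289
jig x in tool [ 0.     0.001 -1.   ]
jig y in tool [-0.001 -1.    -0.001]
```

View pics/z4.png

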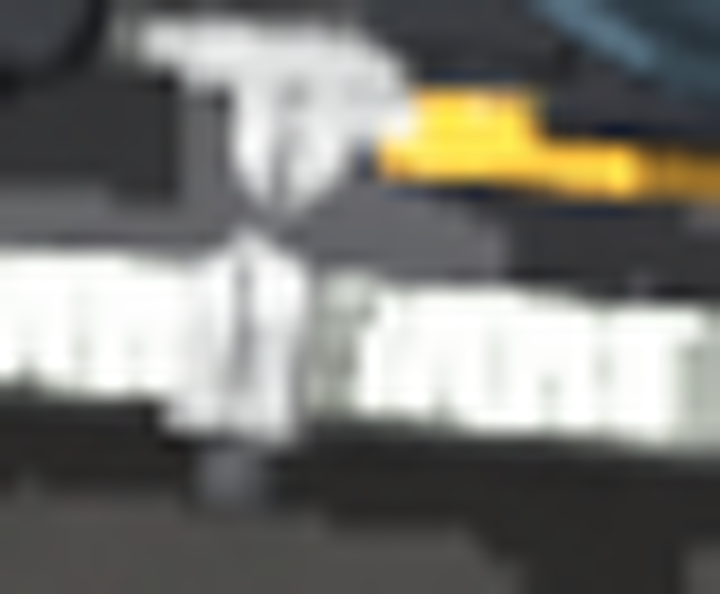

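Run:
```python
from h import *
d=np.load("d_top.npy",allow_pickle=True).item();p=np.load("jig.npy")
for q in [(277,212),(282,170),(252,235),(244,260),(240,345)]:
    print(q,jy(d,p,(np.array(q)+.5)/18-.5+[205,235]).round(1))
```

```text
(277, 212) [-34.   22.2]
(282, 170) [-30.   22.2]
(252, 235) [-36.4  24.4]
(244, 260) [-38.8  24.9]
(240, 345) [-46.9  24.4]
```

The pointer is at (277,212) in the zoom and the flag point at (252,235), so about 2.3–2.8 mm remain (~13 mm of rim).

```bash
python3 -m jog '[[[1,-3,0,0,0],[1,-6,0,0,0],[1,-8,0,0,0],[1,-8,9,0,0],[1,-8,18,0,0],[1,-8,18,0,0],[1,-8,18,0,0],[1,-5,18,0,0],[1,-2,18,0,0],[1,-1,18,0,0],[1,-1,18,0,0],[1,-1,18,0,0]]]';python3 -m jog '[[[1,0.5,0,0,0],[1,1,0,0,0],[1,1,0,0,0],[1,1,-1.5,0,0],[1,1,-3,0,0],[1,1,-4.5,0,0],[1,1,-6,0,0],[1,1,-7.5,0,0],[1,1,-9,0,0],[1,1,-10.5,0,0],[1,1,-12,0,0],[1,1,-13,0,0],[1,1,-13,0,0],[1,1,-13,0,0]]]'; python3 st.py 5; python3 z.py z5
```

```text
t: 10.78
eef_pos: [0.4347, -0.0815, 0.1323]
tcp_rot: [0.037, -0.706, 0.037, 0.706]
ft_force: [-1.5, -1.0, 6.0]
width: 0.005
t: 11.95
eef_pos: [0.4363, -0.0688, 0.1322]
tcp_rot: [0.036, -0.706, 0.037, 0.706]
ft_force: [-5.7, -0.5, 15.3]
width: 0.006
t 11.95 tip jig mm [  0.3 -45.8] z 68.17 toolx [-0.    -0.001 -1.   ] tooly yaw err deg -95.92 F [-5.71 -0.47 15.3 ] w 0.005697620224500302
jig x in tool [-0.     0.001 -1.   ]
jig y in tool [-0.001 -1.    -0.001]
```

View pics/z5.png

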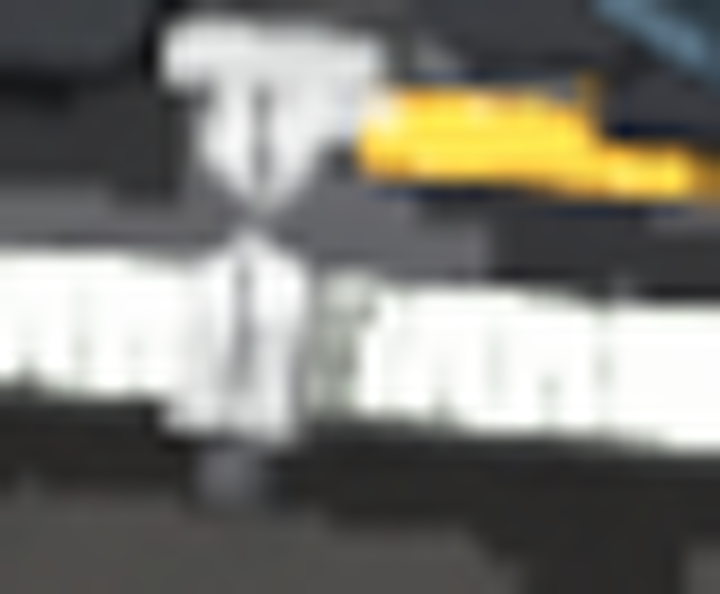

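Run:
```python
from h import *
from plant import env
d=np.load("d_top.npy",allow_pickle=True).item();p=np.load("jig.npy")
for q in [(256,212),(262,130),(260,170),(252,235),(244,260),(240,345)]:
    print(q,jy(d,p,(np.array(q)+.5)/18-.5+[205,235]).round(1))
g=cv2.cvtColor(d["img"],cv2.COLOR_BGR2GRAY)[240:258,212:228];print(g)
for z in(22,23,24,25):
  print(z,[((proj(d,toW(p,[x/1e3,z/1e3,.052]))-[205,235]+.5)*18-.5)[0].round(0).tolist() for x in(-28,-35,-44)])
d=np.load("d_side.npy",allow_pickle=True).item()
print(proj(d,toW(p,[-.036,.0245,.052])))
a=d["img"][180:220,220:270];cv2.imwrite("pics/s5.png",cv2.resize(a,None,fx=14,fy=14,interpolation=cv2.INTER_CUBIC))
```

```text
(256, 212) [-34.2  24.2]
(262, 130) [-26.3  24.5]
(260, 170) [-30.2  24.3]
(252, 235) [-36.4  24.4]
(244, 260) [-38.8  24.9]
(240, 345) [-46.9  24.4]
[[ 53  53  53  84 120 207 224 154 204 223 234 221 209 218 208 188]
 [ 52  54  53  89 159 217 236 167 225 234 237 228 221 234 238 226]
 [ 54  53  54  90 186 234 240 179 232 239 224 193 189 217 229 222]
 [ 53  54  54  91 181 234 230 156 215 232 175 106 105 190 207 208]
 [ 54  54  54  91 133 190 220 153 202 205 139  88  84 140 153 155]
 [ 53  54  54  91 103 132 184 168 189 157 113 104 102 103  86  80]
 [ 79  79  79  96 101 101 121 150 143 114 104 103 103 103 102 103]
 [101 101 100 101 101 100 128 128 107 101 101 101 101 101 102 101]
 [101 101 101 102 102 129 187 187 125  98 100 101 100 101 101 101]
 [197 178 163 156 186 221 200 232 219 169 107  98 102 102 102 101]
 [248 245 242 228 239 247 177 241 247 234 146 164 184 164 132 115]
 [253 253 253 244 243 247 187 244 247 238 166 193 211 194 226 206]
 [253 253 253 243 233 241 180 232 238 219 162 168 178 177 249 243]
 [247 251 249 234 224 230 158 202 220 192 161 174 180 231 247 241]
 [236 250 246 230 223 210 155 206 219 169 152 161 165 249 244 246]
 [245 252 250 234 222 191 162 208 219 154 158 149 159 249 245 251]
 [212 232 231 226 221 190 179 212 225 149 175 158 191 250 246 251]
 [ 73  80 157 212 228 203 208 219 226 144 150 137 167 232 223 235]]
22 [[286.0, 150.0], [278.0, 223.0], [268.0, 317.0]]
23 [[276.0, 149.0], [268.0, 222.0], [258.0, 316.0]]
24 [[265.0, 148.0], [257.0, 221.0], [247.0, 315.0]]
25 [[255.0, 147.0], [247.0, 220.0], [237.0, 314.0]]
[[248.78565379 202.3363532 ]]
```

View pics/s5.png

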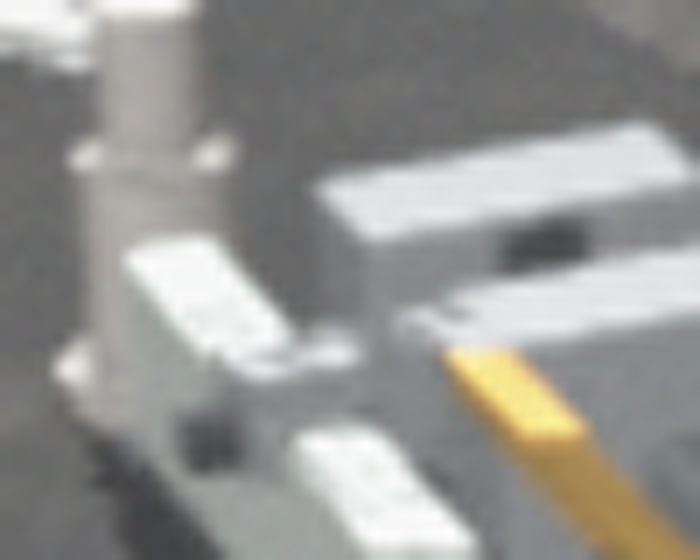

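The top view puts the pointer at jig y 24.3 and the flag at 24.5, and in the side view the two points stand opposite each other. I'll lift straight off and check again.

```bash
python3 -m jog '[[[1,-1,0,0,0],[1,-3,0,0,0],[1,-8,0,0,0],[1,-25,0,0,0],[1,-50,0,0,0],[1,-80,0,0,0],[1,-110,0,0,0],[1,-120,0,0,0],[1,-120,0,0,0],[1,-120,0,0,0],[1,-120,0,0,0],[1,-120,0,0,0],[1,-120,0,0,0]]]'; python3 st.py 6; python3 z.py z6
python3 - <<'E'
from plant import env
for n in ("punch","ball_bearing","specimen"):print(n,[(x["xyz"],round(x["score"],2)) for x in env.look_for("side",n)[:1]])
E
```

```text
t: 13.13
eef_pos: [0.4353, -0.0683, 0.2496]
tcp_rot: [0.037, -0.705, 0.036, 0.707]
ft_force: [0.5, -0.3, 0.1]
width: 0.008
t 13.1333 tip jig mm [ -0.9 -45.3] z 185.61 toolx [-0.003  0.001 -1.   ] tooly yaw err deg -95.97 F [ 0.48 -0.31  0.06] w 0.008412626610787385
jig x in tool [-0.003  0.    -1.   ]
jig y in tool [ 0.001 -1.    -0.   ]
punch [([0.4135, 0.1062, 0.0388], 0.64)]
ball_bearing [([0.4889, -0.0726, 0.0087], 0.5)]
specimen [([0.4141, -0.1763, 0.0144], 0.83)]
```

View pics/z6.png

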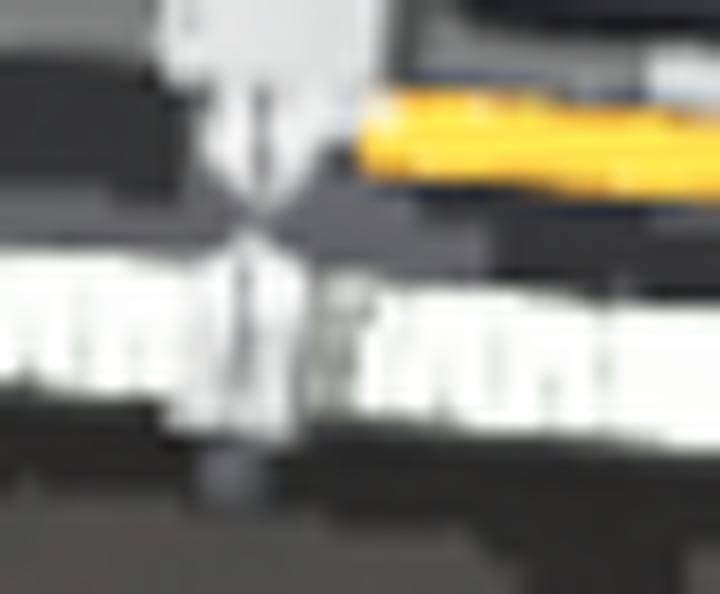

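View pics/side6.png

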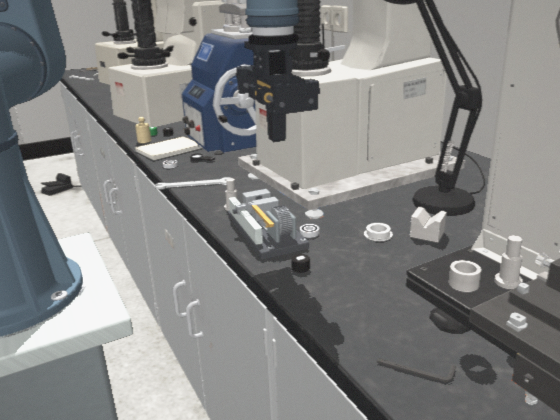

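After the lift, the pointer (257,212) and the flag point (252,235) still stand tip to tip. The hand is well clear and the loose parts haven't moved.

```bash
python3 -c "
from plant import env
print(env.sign_off())"
```

```text
the job is handed in; nothing more can be done
None
```

The jaw is set: its pointer stands opposite the point of the gauge flag, and I've handed the job in, at about 13 s on the robot's clock. I rolled the wheel towards jig +y in three pressed strokes with the shut fingertips, about 64 mm of rim in all. The force readings taken along the way were about 6–15 N. It didn't run past, so no rolling back was needed.

**Pointer and flag:** With the finger still on the wheel, the top camera put the pointer at jig y of about 24.3 mm and the flag point at about 24.5 mm (limit 2 mm). The two did not shift when I lifted off. The side view agreed by eye.

**Hand:** The fingertips are about 185 mm above the bench, with only sensor-noise force on the wrist.

**Loose parts:** In the side camera, the punch and specimen were found within about 2 mm of their first positions. The bearing was within 3.5 mm, inside the detector's 4 mm error.

**Checks that failed or disagreed:** The networks gave nothing for the gauge point, and only a low-confidence sighting of the flag from above. I therefore read the pointer and flag by hand in the enlarged top pictures, with a jig pose fitted to its edges (within about 1 pixel, 1.6 mm). There was also an unexplained sideways force of 4–6 N during some strokes, with no visible effect.

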